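# Square the large picture frame into the corner stop

## Robot

A 6-joint arm with a two-finger parallel gripper is mounted at the origin on the work surface. World frame = base frame: x ahead of the robot, y to its left, z up, the work surface at z = 0. Lengths are in m, angles in rad, forces in N, time in s.
With the tool pointing down it reaches from about 0.4 to 0.925 m from the base axis. Payload 12.5 kg.
Tool frame: the origin (TCP) lies at the very end of the fingers, on their centre line; the grasp point (between the pads) lies 19 mm behind it; z points along the fingers, y is the direction in which the jaws open and shut (so a half turn about z gives the same grasp; the last joint's range is limited). The gripper opens to 95 mm and grips with 3 to 60 N. Pads are 20 mm wide; open, the fingers measure 119 mm over their backs; the gripper's body (75 mm by 180 mm) begins 59 mm behind the grasp point.
Start: joints at [1.027, 0.491, 1.559, -0, 1.092, -0.106], TCP at [0.265, 0.566, 0.215] pointing down, gripper open.
Joint ranges: [-3.1, 3.1], [-0.84, 2.19], [0.05, 2.79], [-1.13, 4.28], [0.06, 2.93], [-2.69, 2.69]. Speed limits (rad/s): [2.22, 2.22, 2.79, 3.14, 3.14, 3.14].

## Interface

Orientations are given as a unit quaternion [x, y, z, w].
In Python, from cell import * gives the robot as it stands.
- The arm moves only by the shell command python3 -m creep 'ROWS' [FORCE]. ROWS is JSON, a list of rows, each a list of 3 entries, a list of its own where there are three numbers: the opening, from 0 (shut) to 1 (fully open), then the shift along the tool's x, y, z in cm, then the turn about the tool's z in degrees. In form: [[claw, [dx, dy, dz], roll], ...]. A call has 1 to 12 rows; each row is the pose to reach, as a shift and turn from the pose commanded when the call began, along the tool's axes at that moment; what a row does not reach only later rows make up. A row lasts 1/12 s, in which the tool goes at most 41.7 mm and 7.16 degrees, less where a joint would pass 70% of its speed; a pose out of reach is approached as far as the arm can. A call with a gripper value outside its range is refused whole. The fingers move at their own pace and stop on an object; FORCE is the grip in N (left out, the last holds). Time passes only in rows, so rows that repeat a pose let the fingers close. It gives the time, the measured TCP pose, the force and the opening at its end, in the units of the state.
- get_state(): the state, without advancing time (a new reading comes with each control period).
- camera(name): name is "side" or "top"; returns a dict with "img" (480x640x3 uint8, blue, green, red), "range_z" (480x640 float32, m along the optical axis (not along the pixel's ray), 0 where there is no reading), "fx", "fy", "cx", "cy" (pixels), "eye" and "orientation" of the camera in the world. Camera axes: x right, y down, z forward; pixel columns grow to the right and rows downward; lengths in m; the calibration is good to about 2 mm. A picture is of the moment at which its call begins.
- finish_job(): hands the job in, once; it reports no verdict.
The state is a dict: "t": time; "joint_positions": joint angles; "joint_vel": joint speeds; "joint_torque": joint torques, N m; "tool_pos": TCP position; "eef_rot": TCP orientation; "contact_force": force on the tool from outside, world axes, zero at the start; "moment": the same for the moment, N m; "finger_gap": finger opening in m.
Only numpy, scipy, OpenCV 4.12 (cv2) and the standard library are available. Lean on these libraries where they do the work, as an engineer would, in place of code of your own. Each camera call takes 0.05 s, during which the arm holds its last target. There are 200 camera calls.

## Task

On the craft table, slide the larger of the two mitred picture frames along the table into the inner corner of the wooden corner stop, its long side flush against the long batten and its short side flush against the short batten. Keep it down on the table while you slide it, leave the smaller frame and the tumbler where they are, and let go when it is home.

Things in the scene. Friction and masses are not known exactly. Their poses are not given: they have to be found in the camera images.
- corner_stop: L-shaped stop of two plywood battens, 25 mm wide, 25 mm high, screwed to the table. Origin: the inner corner, at table height; z up. The long batten's inner face is the plane x = 0; it lies on the +x side and runs 370 mm from the corner toward -y. The short batten's inner face is the plane y = 0; it lies on the +y side and runs 170 mm toward -x. The free space inside is at negative x and y.
- large_frame_center (a point): centre of the larger frame, 10 mm above the table. Loose, flat, wood, 130 g: 100 mm along x, 130 mm along y, 20 mm high; rails 20 mm wide around a through opening of 60 (x) by 90 mm (y), in which shut fingers can stand and push a rail from within. Its x and y start within 15 degrees of the stop's; it lies about 190 mm to the -x side of the corner or about 300 mm along the long batten.
- small_frame_center (a point): centre of the smaller picture frame (bystander), half-way up (10 mm above the table). Same wood: 70 mm along its x, 100 mm along its y, 20 mm high, rails 18 mm wide. It lies in whichever of the two starting places the larger one does not have.
- tumbler: empty drinking glass (bystander), 72 mm across the rim, 95 mm tall, origin at the centre of its foot; stands outside the corner, behind the short batten (on its +y side).

How it is judged:
By the outcome, as a careful person would: the job done as asked, in the order asked, and still so for the second after the job is handed in, with the robot touching nothing.
It also fails if it takes over 48 s, if anything falls off the work surface, if the arm or the gripper's body presses on something with over 40 N, if the wrist force passes 120 N, or if a joint passes its speed limit or range.

## Working session

There is one attempt and no reset: what is moved stays moved. The work goes in short steps, Python scripts to look and compute and a shell command to move; the robot and the scene stay as the last step left them, time stands still between calls to the robot, and variables do not carry over. Pictures are saved under pics/ and viewed, about 8 in all and at most 12, crops included, and the job is handed in when it is done.

```bash
mkdir -p pics; ls; python3 - <<'E'
from cell import *
import cv2,numpy as np
s=get_state();print({k:np.round(v,3) for k,v in s.items()})
for n in("top","side"):
    c=camera(n);cv2.imwrite(f"pics/{n}0.png",c["img"]);np.savez(f"{n}0.npz",**c)
    print(n,c["fx"],c["cx"],c["cy"],c["eye"],c["orientation"])
E
```

```text
pics
{'t': np.float64(0.0), 'joint_positions': array([ 1.027,  0.492,  1.559, -0.   ,  1.092, -0.106]), 'joint_vel': array([-0.   , -0.001,  0.   , -0.   ,  0.   , -0.003]), 'joint_torque': array([-0.0000e+00, -6.1266e+01, -2.5818e+01,  6.9000e-02,  4.8000e-02,
       -0.0000e+00]), 'tool_pos': array([0.265, 0.566, 0.214]), 'eef_rot': array([ 0.217,  0.976, -0.001, -0.   ]), 'contact_force': array([-0.232, -0.042, -0.617]), 'moment': array([ 0.059,  0.054, -0.039]), 'finger_gap': np.float64(0.095)}
top 452.740949821309 324.6854156738585 234.49576793425013 [0.48321646 0.04607772 0.80154955] [ 0.71084306 -0.69961648  0.05396414 -0.04823683]
side 513.0550672026781 318.29230718132857 236.5886505542965 [0.35746292 0.54473258 0.69735035] [-0.18503058  0.92053949 -0.33556618  0.0759346 ]
```

View pics/top0.png

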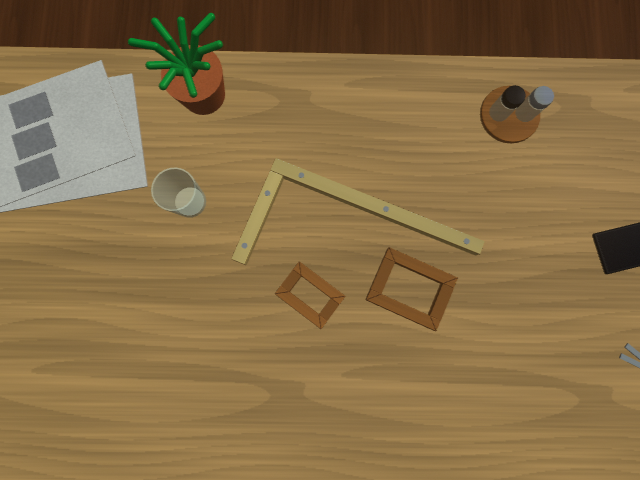

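View pics/side0.png

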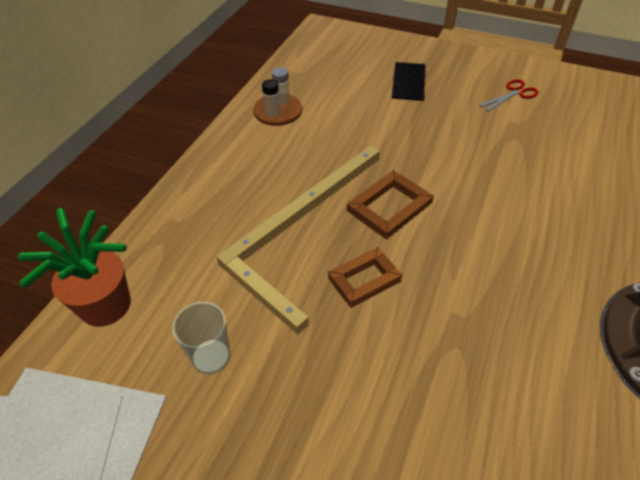

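The top view shows the stop's corner near (278,170), with the long batten running to (483,248) and the short one to (240,262). The large frame is at about (412,289), the small one at (310,295) and the glass at (185,197). The side view agrees: large frame (390,203), small frame (365,277).

```bash
cat > h.py <<'E'
from cell import *
import cv2,numpy as np
from scipy.spatial.transform import Rotation as R
def cast(c,uv,z):
    uv=np.atleast_2d(uv).astype(float)
    d=np.c_[(uv[:,0]-c["cx"])/c["fx"],(uv[:,1]-c["cy"])/c["fy"],np.ones(len(uv))]
    d=R.from_quat(c["orientation"]).apply(d); e=np.array(c["eye"])
    return (e+d*((z-e[2])/d[:,2])[:,None])
def dep(c,uv):
    uv=np.asarray(uv); z=c["range_z"][uv[:,1],uv[:,0]]
    d=np.c_[(uv[:,0]-c["cx"])/c["fx"],(uv[:,1]-c["cy"])/c["fy"],np.ones(len(uv))]*z[:,None]
    return R.from_quat(c["orientation"]).apply(d)+c["eye"]
def masks(c):
    h=cv2.cvtColor(c["img"],cv2.COLOR_BGR2HSV)
    return h
def blobs(c,lo,hi,amin=300):
    m=cv2.inRange(masks(c),lo,hi)
    m=cv2.morphologyEx(m,cv2.MORPH_OPEN,np.ones((2,2)))
    cs,_=cv2.findContours(m,cv2.RETR_EXTERNAL,cv2.CHAIN_APPROX_NONE)
    return m,[k for k in cs if cv2.contourArea(k)>amin]
E
python3 - <<'E'
from h import *
for n,pts in(("top",dict(batt=(340,191),batt2=(256,221),table=(350,400),L=(396,308),S=(332,310),L2=(425,262))),("side",dict(batt=(290,210),batt2=(270,290),table=(450,350),L=(360,217),S=(380,289)))):
    c=dict(np.load(n+"0.npz"));h=masks(c)
    for k,p in pts.items(): print(n,k,h[p[1],p[0]],dep(c,[p]).round(3))
E
```

```text
top batt [ 24 110 164] [[0.674 0.015 0.026]]
top batt2 [ 24 111 175] [[0.618 0.16  0.026]]
top table [ 18 127 151] [[ 0.316 -0.007 -0.001]]
top L [ 15 172 126] [[ 0.472 -0.083  0.02 ]]
top S [ 15 172 114] [[0.467 0.026 0.02 ]]
top L2 [ 19 129 134] [[ 0.554 -0.138  0.001]]
side batt [ 23 128 177] [[ 0.662 -0.013  0.025]]
side batt2 [ 23 123 188] [[0.617 0.156 0.025]]
side table [ 18 148 153] [[ 0.33   0.135 -0.   ]]
side L [ 12 202  58] [[ 0.544 -0.06   0.008]]
side S [ 13 200  60] [[0.46  0.078 0.01 ]]
```

```bash
cat >> h.py <<'E'
def world(c):
    v,u=np.mgrid[0:480,0:640]
    return dep(c,np.c_[u.ravel(),v.ravel()]).reshape(480,640,3)
def frames(c):
    """top-face rects of the red-brown frames, by colour and height, cast on z=.02"""
    h=masks(c);W=world(c)
    m=((h[...,0]<18)&(h[...,1]>150)&(W[...,2]>.013)&(W[...,2]<.026)&(W[...,0]>.25)&(W[...,0]<.75)&(abs(W[...,1])<.35)).astype(np.uint8)*255
    out=[]
    for k in cv2.findContours(m,cv2.RETR_EXTERNAL,cv2.CHAIN_APPROX_NONE)[0]:
        if cv2.contourArea(k)<300: continue
        P=cast(c,k[:,0],.02)[:,:2].astype(np.float32)
        r=cv2.minAreaRect(P*1000); out.append((r,cv2.boxPoints(r)))
    return sorted(out,key=lambda o:-o[0][1][0]*o[0][1][1])
def stop(c):
    h=masks(c);W=world(c)
    m=((h[...,0]>20)&(h[...,0]<30)&(W[...,2]>.018)&(W[...,2]<.032)&(W[...,0]>.4)&(W[...,0]<.85)&(W[...,1]>-.35)&(W[...,1]<.3)).astype(np.uint8)*255
    k=max(cv2.findContours(m,cv2.RETR_EXTERNAL,cv2.CHAIN_APPROX_NONE)[0],key=cv2.contourArea)
    return cast(c,k[:,0],.025)[:,:2]
def corner(c):
    P=stop(c); t=np.radians(-22.)
    for _ in range(6):   # inner-face lines: refine from contour points
        X=np.array([np.cos(t),np.sin(t)]);Y=np.array([-np.sin(t),np.cos(t)])
        a=P@X;b=P@Y; xm=a.max();ym=b.max()
        # long batten inner face near xm-.025, short near ym-.025
        i=(abs(a-(xm-.025))<.008)&(b<ym-.05)&(b>ym-.37); j=(abs(b-(ym-.025))<.008)&(a<xm-.05)&(a>xm-.17)
        f=np.polyfit(b[i],a[i],1); t-=np.arctan(f[0])
    g=np.polyfit(a[j],b[j],1)
    x0,y0=np.median(a[i]),np.median(b[j])
    return x0*X+y0*Y,np.degrees(t),(np.degrees(np.arctan(g[0])),a.max()-x0,b.max()-y0,a.min()-x0,b.min()-y0)
E
python3 - <<'E'
from h import *
for n in("top","side"):
    c=dict(np.load(n+"0.npz"))
    o,t,chk=corner(c);print(n,o.round(4),round(t,2),np.round(chk,4))
    t=np.radians(t);A=np.array([[np.cos(t),np.sin(t)],[-np.sin(t),np.cos(t)]])
    for r,bx in frames(c): print(np.round(r[0],1),np.round(r[1],1),round(r[2],2),'in stop',(A@(np.array(r[0])/1000-o)).round(4),'\n',((A@(bx/1000-o).T).T*1000).round(1).tolist())
E
```

```text
top [0.7022 0.116 ] -21.34 [ 0.0347  0.0237  0.0249 -0.1707 -0.369 ]
[ 506.3 -110.1] [130.6 100. ] 66.83 in stop [-0.1002 -0.2819] 
 [[-152.2, -345.6], [-52.3, -348.8], [-48.1, -218.3], [-148.0, -215.1]]
[492.9  65. ] [99.6 69.5] 54.03 in stop [-0.1763 -0.1236] 
 [[-222.6, -163.0], [-155.3, -180.6], [-130.1, -84.2], [-197.4, -66.6]]
side [0.7013 0.116 ] -21.5 [ 0.0081  0.0239  0.0246 -0.1703 -0.3692]
[ 503.8 -108.6] [135.7 103.4] 66.96 in stop [-0.1013 -0.2813] 
 [[-154.8, -347.8], [-51.5, -350.5], [-47.9, -214.9], [-151.2, -212.1]]
[490.1  66.3] [102.9  74.3] 54.18 in stop [-0.1782 -0.1236] 
 [[-226.9, -164.3], [-155.0, -182.6], [-129.5, -83.0], [-201.5, -64.6]]
```

```bash
python3 -m creep '[[0,[-50.5,-51,0],86.4],[0,[-50.5,-51,0],86.4],[0,[-50.5,-51,0],86.4],[0,[-50.5,-51,0],86.4],[0,[-50.5,-51,0],86.4],[0,[-50.5,-51,0],86.4],[0,[-50.5,-51,0],86.4],[0,[-50.5,-51,0],86.4],[0,[-50.5,-51,0],86.4],[0,[-50.5,-51,0],86.4],[0,[-50.5,-51,0],86.4],[0,[-50.5,-51,0],86.4]]' 10
cat >> h.py <<'E'
def rel(o=np.array([.7018,.116]),t=-21.4):
    "TCP in the stop frame (mm), tool yaw relative to it"
    s=get_state();t=np.radians(t);A=np.array([[np.cos(t),np.sin(t)],[-np.sin(t),np.cos(t)]])
    q=R.from_quat(s["eef_rot"]).as_matrix();tx=A@q[:2,0]
    print("t",round(float(s["t"]),2),"tcp stop mm",(A@(s["tool_pos"][:2]-o)*1000).round(1),"z",round(s["tool_pos"][2]*1000,1),"toolx angle from stopY",round(np.degrees(np.arctan2(tx[1],tx[0]))-90,2),"F stop",(A@s["contact_force"][:2]).round(1),round(s["contact_force"][2],1),"gap",round(float(s["finger_gap"]),4),"q6",s["joint_positions"][5].round(2))
E
python3 - <<'E'
from h import *
rel()
# tumbler
c=dict(np.load("top0.npz"))
o=np.array([.7018,.116]);t=np.radians(-21.4);A=np.array([[np.cos(t),np.sin(t)],[-np.sin(t),np.cos(t)]])
print("tumbler foot,rim",[(A@(cast(c,p,z)[0,:2]-o)*1000).round(0) for p,z in (((189,202),0),((174,190),.095))])
E
```

```text
t: 1.1
tool_pos: [0.4331, 0.0931, 0.2147]
eef_rot: [0.826, 0.564, 0.0, -0.0]
contact_force: [1.0, 0.4, 0.1]
finger_gap: 0.0203
t 1.1 tcp stop mm [-241.9 -119.3] z 214.7 toolx angle from stopY 0.02 F stop [0.8 0.7] 0.1 gap 0.0203 q6 0.44
tumbler foot,rim [array([-105.,  141.]), array([-105.,  138.])]
```

```bash
python3 -m creep '[[0,[-16.3,14.2,14],0],[0,[-16.3,14.2,14],0],[0,[-16.3,14.2,14],0],[0,[-16.3,14.2,14],0],[0,[-16.3,14.2,14],0],[0,[-16.3,14.2,14],0],[0,[-16.3,14.2,14],0],[0,[-16.3,14.2,14],0]]'; python3 - <<'E'
from h import *
rel()
for n in("top","side"):
    c=camera(n);cv2.imwrite(f"pics/{n}1.png",c["img"])
E
```

```text
t: 1.77
tool_pos: [0.5067, -0.1096, 0.0727]
eef_rot: [0.825, 0.565, -0.001, -0.001]
contact_force: [0.4, 1.5, 0.6]
finger_gap: 0.0006
t 1.77 tcp stop mm [ -99.4 -281.2] z 72.7 toolx angle from stopY 0.2 F stop [-0.2  1.5] 0.6 gap 0.0006 q6 0.03
```

View pics/side1.png

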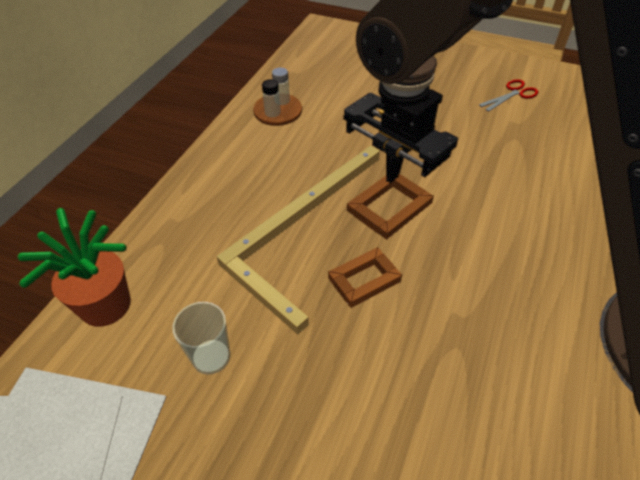

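Side view: the shut fingertips at (393,172) stand above the large frame's opening at (391,203). I'll go down now.

```bash
python3 -m creep '[[0,[0,0,3],0],[0,[0,0,5.5],0],[0,[0,0,6.6],0],[0,[0,0,6.6],0],[0,[0,0,6.6],0],[0,[0,0,6.6],0]]'; python3 -c "
from h import *
rel()"
```

```text
t: 2.37
tool_pos: [0.5076, -0.1076, 0.01]
eef_rot: [0.824, 0.566, 0.001, 0.001]
contact_force: [0.0, -0.6, -0.2]
finger_gap: 0.0006
t 2.37 tcp stop mm [ -99.2 -279.1] z 10.0 toolx angle from stopY 0.41 F stop [ 0.3 -0.5] -0.2 gap 0.0006 q6 0.03
```

```bash
python3 -m creep '[[0,[0,0.8,0.2],0],[0,[0,1.4,0.3],0],[0,[0,1.9,0.3],0],[0,[0,2.4,0.3],0],[0,[0,2.9,0.3],0],[0,[0,3.4,0.3],0],[0,[0,3.9,0.3],0],[0,[0,4.4,0.3],0],[0,[0,4.9,0.3],0],[0,[0,5.4,0.3],0],[0,[0,5.8,0.3],0],[0,[0,6,0.3],0]]'; python3 -c "
from h import *
rel()"
python3 -m creep '[[0,[0,0.2,0],0],[0,[0,0.4,0],0],[0,[0,0.5,0],0],[0,[0,0.6,0],0],[0,[0,0.6,0],0],[0,[0,0.6,0],0]]'; python3 -c "
from h import *
rel()"
```

```text
t: 3.37
tool_pos: [0.5636, -0.1297, 0.0056]
eef_rot: [0.824, 0.566, 0.0, 0.0]
contact_force: [-1.2, -0.2, 0.3]
finger_gap: 0.0002
t 3.37 tcp stop mm [ -39.  -279.2] z 5.6 toolx angle from stopY 0.37 F stop [-1.  -0.6] 0.3 gap 0.0002 q6 0.03
t: 3.87
tool_pos: [0.5687, -0.1316, 0.0056]
eef_rot: [0.824, 0.566, 0.0, 0.0]
contact_force: [-0.4, 0.8, -0.4]
finger_gap: 0.0002
t 3.87 tcp stop mm [ -33.6 -279.1] z 5.6 toolx angle from stopY 0.37 F stop [-0.7  0.6] -0.4 gap 0.0002 q6 0.03
```

```bash
python3 -m creep '[[0,[0,0.1,0],0],[0,[0,0.2,0],0],[0,[0,0.2,0],0]]'; python3 -m creep '[[0,[0,0.1,0],0],[0,[0,0.2,0],0],[0,[0,0.2,0],0]]'; python3 - <<'E'
from h import *
rel()
c=camera("side");cv2.imwrite("pics/side2.png",c["img"])
c=camera("top");cv2.imwrite("pics/top2.png",c["img"])
E
```

```text
t: 4.12
tool_pos: [0.5707, -0.1324, 0.0056]
eef_rot: [0.824, 0.566, 0.0, 0.0]
contact_force: [0.3, 0.1, 0.5]
finger_gap: 0.0007
t: 4.37
tool_pos: [0.5726, -0.1331, 0.0056]
eef_rot: [0.824, 0.566, 0.0, 0.0]
contact_force: [0.1, -0.8, 0.1]
finger_gap: 0.0004
t 4.37 tcp stop mm [ -29.4 -279.1] z 5.6 toolx angle from stopY 0.37 F stop [ 0.4 -0.7] 0.1 gap 0.0004 q6 0.03
```

View pics/side2.png

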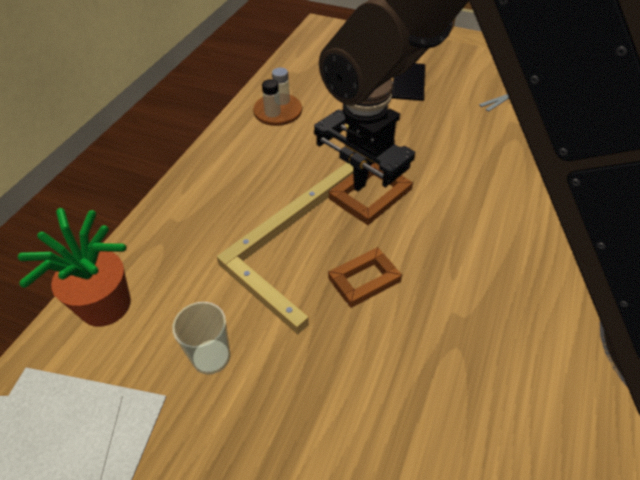

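The frame has followed and now lies close to the long batten, its near corner at (370,219). The small frame has not moved. I'll press on in small steps until force shows.

```bash
for i in 1 2; do python3 -m creep '[[0,[0,0.1,0],0],[0,[0,0.2,0],0],[0,[0,0.2,0],0]]' | grep -E 'tool_pos|contact'; done
```

```text
tool_pos: [0.5739, -0.1336, 0.0056]
contact_force: [-3.1, 0.7, 0.7]
tool_pos: [0.574, -0.1337, 0.0055]
contact_force: [-9.7, 3.9, 7.5]
```

```bash
python3 -m creep '[[0,[0,-1.2,0],0],[0,[0,-2.4,0],0],[0,[1.2,-2.4,0],0],[0,[2.4,-2.4,0],0],[0,[3,-2.4,0],0],[0,[3.6,-2.4,0],0],[0,[4.4,-2.4,0],0],[0,[5.2,-2.4,0],0],[0,[6,-2.4,0],0],[0,[7,-2.4,0],0],[0,[8,-2.4,0],0],[0,[9,-2.4,0],0]]'; python3 -c "
from h import *
rel()"
python3 -m creep '[[0,[0.8,0,0],0],[0,[1.6,0,0],0],[0,[2.4,0,0],0],[0,[3.2,0,0],0],[0,[4,0,0],0],[0,[4.8,0,0],0],[0,[5.6,0,0],0],[0,[6.4,0,0],0],[0,[7.2,0,0],0],[0,[8,0,0],0],[0,[8.5,0,0],0],[0,[8.8,0,0],0]]'; python3 - <<'E'
from h import *
rel()
c=camera("side");cv2.imwrite("pics/side3.png",c["img"])
E
```

```text
t: 5.97
tool_pos: [0.5863, -0.0409, 0.0056]
eef_rot: [0.824, 0.566, 0.0, -0.0]
contact_force: [-0.5, -1.3, -0.4]
finger_gap: 0.0002
t 5.97 tcp stop mm [ -50.3 -188.2] z 5.6 toolx angle from stopY 0.37 F stop [ 0.  -1.4] -0.4 gap 0.0002 q6 0.18
t: 6.97
tool_pos: [0.6178, 0.041, 0.0056]
eef_rot: [0.824, 0.566, 0.0, 0.0]
contact_force: [0.6, -0.4, 1.2]
finger_gap: 0.0006
t 6.97 tcp stop mm [ -50.8 -100.4] z 5.6 toolx angle from stopY 0.4 F stop [ 0.8 -0.1] 1.2 gap 0.0006 q6 0.33
```

View pics/side3.png

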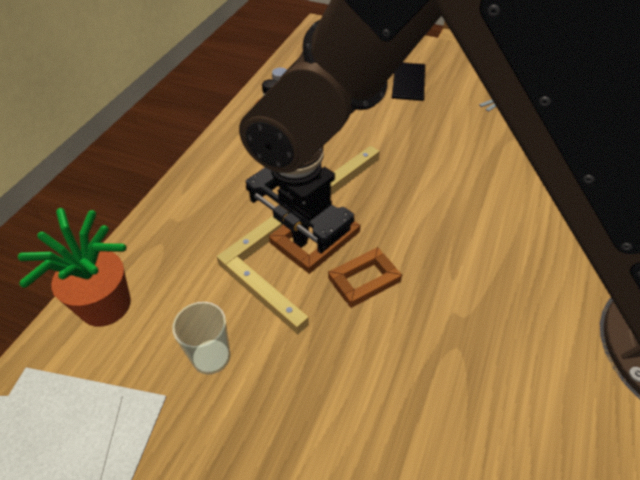

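The large frame slides along the batten, near corner at (308,268), and passes the untouched small frame at (365,277). I'll keep going.

```bash
python3 -m creep '[[0,[0.6,0,0],0],[0,[1.2,0,0],0],[0,[1.8,0,0],0],[0,[2.4,0,0],0],[0,[3,0,0],0],[0,[3.6,0,0],0],[0,[4.2,0,0],0],[0,[4.8,0,0],0],[0,[5.4,0,0],0],[0,[5.9,0,0],0],[0,[6.3,0,0],0],[0,[6.4,0,0],0]]' | grep -E 'tool_pos|contact'; for i in 1 2; do python3 -m creep '[[0,[0.1,0,0],0],[0,[0.2,0,0],0],[0,[0.2,0,0],0]]' | grep -E 'tool_pos|contact'; done; python3 -c "
from h import *
rel()"
```

```text
tool_pos: [0.6407, 0.1007, 0.0056]
contact_force: [-0.6, -0.1, 0.1]
tool_pos: [0.6413, 0.1019, 0.0056]
contact_force: [-0.1, -0.5, 0.2]
tool_pos: [0.642, 0.1038, 0.0056]
contact_force: [-0.7, -0.1, -0.1]
t 8.52 tcp stop mm [-51.2 -33.2] z 5.6 toolx angle from stopY 0.37 F stop [-0.6 -0.3] -0.1 gap 0.0003 q6 0.43
```

```bash
for i in 1 2; do python3 -m creep '[[0,[0.1,0,0],0],[0,[0.2,0,0],0],[0,[0.2,0,0],0]]' | grep -E 'tool_pos|contact'; done; python3 -c "
from h import *
rel()"
```

```text
tool_pos: [0.6422, 0.1044, 0.0057]
contact_force: [-2.8, -9.1, 2.3]
tool_pos: [0.6422, 0.1045, 0.0057]
contact_force: [-7.2, -20.5, 6.0]
t 9.02 tcp stop mm [-51.3 -32.4] z 5.7 toolx angle from stopY 0.39 F stop [  0.7 -21.8] 6.0 gap 0.0003 q6 0.43
```

Home on the short batten (22 N). Next I'll press +x at the middle of the rail, then +y again.

```bash
python3 -m creep '[[0,[-1,0,0],0],[0,[-2.4,0,0],0],[0,[-3.6,0,0],0],[0,[-3.6,0.8,0],0],[0,[-3.6,1.5,0],0],[0,[-3.6,1.9,0],0],[0,[-3.6,2.1,0],0],[0,[-3.6,2.2,0],0],[0,[-3.6,2.3,0],0],[0,[-3.6,2.4,0],0],[0,[-3.6,2.5,0],0],[0,[-3.6,2.5,0],0]]' | grep -E 'tool_pos|contact'; python3 -m creep '[[0,[0,0.1,0],0],[0,[0,0.1,0],0]]' | grep -E 'tool_pos|contact';python3 -c "
from h import *
rel()"
```

```text
tool_pos: [0.6518, 0.066, 0.0055]
contact_force: [-9.7, 5.7, 7.0]
tool_pos: [0.6518, 0.066, 0.0054]
contact_force: [-13.5, 6.4, 9.7]
t 10.18 tcp stop mm [-28.3 -64.8] z 5.4 toolx angle from stopY 0.41 F stop [-14.9   1. ] 9.7 gap 0.0004 q6 0.36
```

```bash
python3 -m creep '[[0,[0,-1.2,0],0],[0,[0,-2.4,0],0],[0,[1.4,-2.4,0],0],[0,[2.4,-2.4,0],0],[0,[2.8,-2.4,0],0],[0,[3.0,-2.4,0],0],[0,[3.1,-2.4,0],0],[0,[3.2,-2.4,0],0],[0,[3.3,-2.4,0],0],[0,[3.4,-2.4,0],0],[0,[3.5,-2.4,0],0],[0,[3.5,-2.4,0],0]]' | grep -E 'tool_pos|contact'; python3 -c "
from h import *
rel()"
python3 -m creep '[[0,[-1.5,0,0],0],[0,[-3,0,0],0],[0,[-3,0,0],0],[0,[-3,0,0],0],[0,[-3,0,-3],0],[0,[-3,0,-7],0],[0,[-3,0,-11],0],[0,[-3,0,-15],0],[0,[-3,0,-15],0],[0,[-3,0,-15],0]]' | grep -E 'tool_pos|contact'
```

```text
tool_pos: [0.6442, 0.1037, 0.0055]
contact_force: [-4.6, -13.1, 2.8]
t 11.18 tcp stop mm [-49.1 -32.5] z 5.5 toolx angle from stopY 0.36 F stop [  0.5 -13.8] 2.8 gap 0.0005 q6 0.43
tool_pos: [0.6351, 0.0781, 0.1581]
contact_force: [0.1, -0.1, -1.2]
```

```bash
python3 -m creep '[[0,[-4,-4,0],0],[0,[-8,-8,0],0],[0,[-12,-12,0],0],[0,[-16,-16,0],0],[0,[-20,-18,0],0],[0,[-24,-20,0],0],[0,[-28,-20,0],0],[0,[-32,-20,0],0],[0,[-32,-20,0],0],[0,[-32,-20,0],0],[0,[-32,-20,0],0]]' | grep -E 'tool_pos|contact'
python3 - <<'E'
from h import *
rel()
for n in("top","side"):
    c=camera(n);np.savez(n+"4.npz",**c)
    im=cv2.resize(c["img"][100:340,160:480],None,fx=2.4,fy=2.4,interpolation=cv2.INTER_CUBIC);cv2.imwrite(f"pics/{n}4.png",im)
    o,t,chk=corner(dict(np.load(n+"0.npz")));t=np.radians(t);A=np.array([[np.cos(t),np.sin(t)],[-np.sin(t),np.cos(t)]])
    for r,bx in frames(c): print(n,np.round(r[0],1),np.round(r[1],1),round(r[2],2),'\n',((A@(bx/1000-o).T).T*1000).round(1).tolist())
E
```

```text
tool_pos: [0.3309, -0.1508, 0.1548]
contact_force: [1.3, -0.5, 0.3]
t 12.93 tcp stop mm [-248.  -383.7] z 154.8 toolx angle from stopY 0.13 F stop [1.4 0. ] 0.3 gap 0.0005 q6 -0.24
top [630.7  74.3] [129.6 101. ] 68.7 
 [[-101.9, -129.7], [-0.9, -129.6], [-0.9, 0.0], [-102.0, -0.1]]
top [492.9  65. ] [99.7 69.4] 54.11 
 [[-222.5, -163.1], [-155.3, -180.6], [-130.2, -84.1], [-197.4, -66.6]]
side [627.7  72.4] [128.6 107.1] 67.76 
 [[-106.8, -131.1], [0.3, -132.5], [2.0, -3.9], [-105.1, -2.5]]
side [490.6  66. ] [103.   73.5] 53.93 
 [[-226.2, -164.3], [-155.1, -182.8], [-129.2, -83.1], [-200.3, -64.6]]
```

View pics/top4.png

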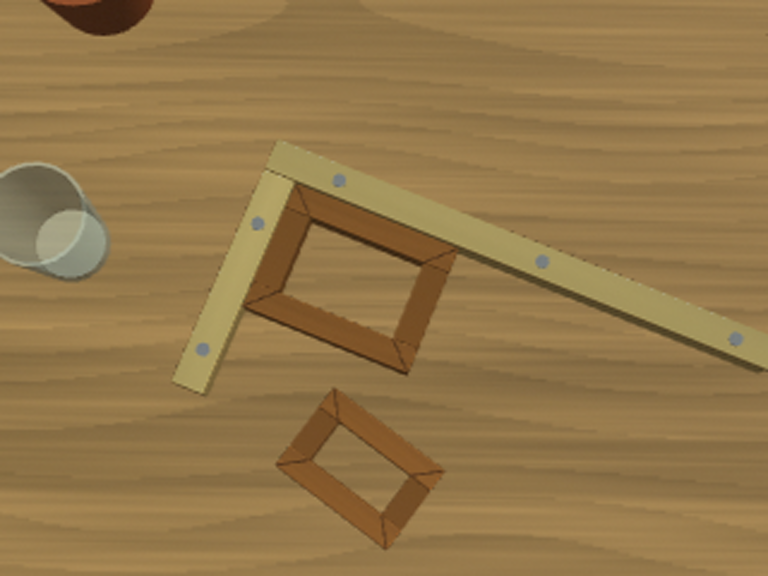

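View pics/side4.png

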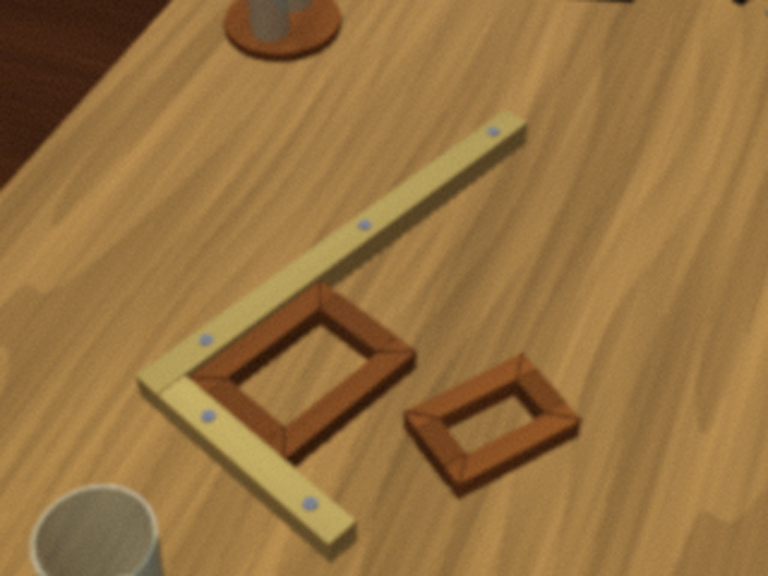

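The frame sits in the corner with no visible gap along either batten: in the top crop its sides meet the battens at (370,215) and (270,240). The small frame's measured pose has not changed, and the glass is upright in its place. I'm handing the job in.

```bash
python3 -c "
from cell import *
print(finish_job())"
```

```text
the job is handed in; nothing more can be done
None
```

The larger frame is home in the inner corner of the stop and the job is handed in, at about 13 s of the 48 s allowed. I lowered the shut fingers into the frame's opening and slid it along the table onto the long batten. From there I drew it along that batten to the short one. I pressed it once more against each batten, with at most about 22 N, then backed off, lifted clear and moved the arm away.

- **Top camera:** the frame measures within 1 mm of both inner faces, and its yaw is within 0.1° of the stop's.
- **Side camera:** this view reads a little rougher, up to 4 mm off and about 0.8° of yaw. It also overestimated the frame's size (107 mm instead of 100 mm) because it sees some of the sides. It disagrees slightly with the top view, and I trusted the top view and the contact forces.
- **Bystanders:** the small frame's position is unchanged to about 0.1 mm in the top view. The tumbler is still standing in its place; I checked it only by eye in the last pictures.

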